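# Load tweezers and crank the tray under the UV hood

### The job

Lay the steel tweezers flat in the shallow aluminium tray, lengthwise, with their points towards the amber hood, and let go of them. Then turn the black handwheel clockwise, regrasping as often as needed, to wind the tray in under the hood until the tray's pointer stands exactly at the red marker on the scale. Move the tray only with the handwheel, and leave the petri dish, the vial and the pen where they are.

Things in the scene. Friction and masses are not known exactly. Their poses are not given: they have to be found in the camera images.
- tweezers: loose steel tweezers lying flat on the worktop, 124 x 12 x 10 mm, 20 g. Origin: centre of the underside; x runs along their length, the pointed ends are at -x, the joined rear end at +x; z up. Grip across y near the middle.
- tweezers_points (a point): the pointed ends of the tweezers, 60 mm from their origin, 5 mm above the underside
- tray: shallow aluminium tray, grey liner, 78 (x) x 156 (y) mm outside, one open compartment 72 x 150 mm inside. Origin: centre of its underside, 18 mm above the worktop; z up, +y points into the amber hood, +x away from the handwheel. Floor 6 mm, wall tops 20 mm above the origin. It starts outside the hood and slides along its y, driven by the handwheel, 30 mm per rad.
- unit: fixed white base carrying tray, handwheel and hood; axes parallel to the tray's. Origin on the worktop, midway along the tray's line of travel. The hood is a see-through amber box over the travel from y = 20 mm (its open mouth) to 185 mm, 98 mm wide; its top with white lamp housing is 82 mm above the worktop.
- pointer (a point): tip of the small black pointer that sticks out of the tray's wheel-side wall near its rear end; it travels with the tray along the scale rail
- marker: red marker clip, 6 mm wide along the travel, standing on the aluminium scale rail beside the tray, somewhere short of the hood's mouth. Origin: middle of its foot on the rail, 30 mm above the worktop; axes parallel to the tray's, y along the travel. The pointer stands at the marker when its tip has the same y in this frame (its tip then lies about 10 mm from the origin in x).
- handwheel (a joint): angle of the handwheel in rad, 0 to 5.3, growing clockwise seen from above; 1 rad moves the tray 30 mm towards and into the hood. Stiff: needs about 0.4 N m; stays where it is left.
- wheel_grip (a point): on the vertical axis of the handwheel, at mid-height of its rim, 71 mm above the worktop. The wheel is a plain black disc 60 mm in diameter, its rim 60 to 81 mm above the worktop, on a grey housing 74 x 70 mm whose top is 47 mm above the worktop; nothing higher than 40 mm stands within 80 mm of its axis. Grip it across the rim from above.
- petri_dish: bystander: round petri dish, 60 mm in diameter, 17 mm high; origin at the centre of its underside
- vial: bystander: small vial with a blue cap, standing, 21 mm in diameter, 48 mm high; origin at the centre of its underside
- pen: bystander: grey pen with a red cap, lying, 135 x 11 x 12 mm; origin at the centre of its underside, x along its length

How it is judged:
On the way, in this order (a step that is already met when the one before it is completed fails the run):
1. the tweezers lie flat and released in the tray, points towards the hood, before the tray is wound in (x of tweezers in the frame of tray between -0.03 and 0.03 m and y of tweezers in the frame of tray between -0.03 and 0.03 m and z of tweezers in the frame of tray between 0.003 and 0.01 m and angle between tweezers's own z axis and vertical below 0.12 rad and y of tweezers_points in the frame of tray above 0.03 m and angle between the x axis of tweezers and the y axis of tray, either way round below 0.45 rad and linear speed of tweezers below 0.02 m/s and contact force between the fingers and tweezers below 0.1 N), for 0.2 s.
2. the tray's pointer stands at the red marker (y of pointer in the frame of marker between -0.0035 and 0.0035 m), for 0.2 s.
At the end, for the whole second after the job is handed in: Tweezers rest flat on the tray floor (tilt < 0.12 rad), within 30 mm of its centre along both tray axes, within 0.45 rad of lengthwise, points towards the hood; pointer tip within 3.5 mm of the marker's middle along the travel; handwheel and tweezers at rest (all of step 2 and x of tweezers in the frame of tray between -0.03 and 0.03 m and y of tweezers in the frame of tray between -0.03 and 0.03 m and z of tweezers in the frame of tray between 0.003 and 0.01 m and angle between tweezers's own z axis and vertical below 0.12 rad and y of tweezers_points in the frame of tray above 0.03 m and angle between the x axis of tweezers and the y axis of tray, either way round below 0.45 rad and linear speed of tweezers below 0.02 m/s and velocity of joint handwheel between -0.05 and 0.05 rad/s); the robot touches nothing.
It fails at once if the robot pushes the tray itself (more than 12 N between robot and tray) (contact force between any of the fingers, the arm and tray above 12 N).
It fails at once if the petri dish, the vial or the pen is moved by more than 20 mm or tipped over (distance of any of petri_dish, vial, pen from where it was at the start of the episode above 0.02 m or angle between vial's own z axis and vertical above 0.5 rad).
It also fails if it takes over 72 s, if anything falls off the work surface, if the arm or the gripper's body presses on something with over 40 N, if the wrist force passes 120 N, or if a joint passes its speed limit or range.

### The arm

A 7-joint arm with a two-finger parallel gripper is mounted at the origin on a cart in front of the work surface, level with it; the furniture and walls round the work are solid. World frame = base frame: x ahead of the robot, y to its left, z up, the work surface at z = 0. Lengths are in m, angles in rad, forces in N, time in s.
With the tool pointing down it reaches from about 0.4 to 0.85 m from the base axis. Payload 10.4 kg.
Tool frame: the origin (TCP) lies on the centre line of the jaws, within the pads' length; the fingertips stand 22 mm ahead of it and the grasp point (between the pads) lies 3 mm ahead of it (arm.tip_extent is the distance from the TCP to the fingertips, in m); z points along the fingers, y is the line along which they close (so a half turn about z gives the same grasp; the last joint's range is limited). The gripper opens to 85 mm and grips with 20 to 120 N. Pads are 22 mm wide; open, the fingers measure 114 mm over their backs; the gripper's body (76 mm by 85 mm) begins 54 mm behind the grasp point. The pads swing forward as they close: fully open they stand 13 mm farther back than shut.
Start: joints at [1.158, 0.332, -0.065, 1.46, 0.022, 1.35, -0.088], TCP at [0.238, -0.578, 0.253] pointing down, gripper open.
Joint ranges: [-2.6, 2.6], [-0.5, 2.12], [-1.47, 1.34], [0.16, 2.42], [-1.27, 4.41], [0.06, 2.06], [-2.6, 2.6]. Speed limits (rad/s): [2.22, 2.22, 2.79, 2.79, 3.14, 3.14, 3.14].

### API

Orientations are given as [roll, pitch, yaw] about the fixed x, y, z axes, in that order (R = Rz(yaw) Ry(pitch) Rx(roll)).
In Python, from cell import status, vision, job_done, arm gives the robot as it stands.
- The arm moves only by the tool arm_command, never from a script. Its argument "deltas" is a list of rows, each a list of 5 numbers: the finger opening in mm, from 0 to 85.4, then the shift along the tool's x, y, z in units of 50 mm (1.0 is 50 mm), then the turn about the tool's z in units of 6 degrees (1.0 is 6 degrees). In form: [[gripper, x, y, z, spin], ...]. A call has 1 to 12 rows; each row shifts and turns the commanded pose from where the row before left it, along the tool's axes as they then stand; what a row does not reach is not made up. A row lasts 1/10 s, in which the tool goes at most 50 mm and 8.59 degrees, less where a joint would pass 70% of its speed; a pose out of reach is approached as far as the arm can. A call is refused whole if a number of a shift passes 1 or a number of a turn 1, either way. A call with a gripper value outside its range is refused whole. The fingers move at their own pace and stop on an object; "squeeze" is the grip in N (left out, the last holds). Time passes only in rows, so rows that do not move let the fingers close. It gives the time, the measured TCP pose, the force, the opening and the grip force at its end, in the units of the state.
- status.get_obs(): the state, without advancing time (a new reading comes with each control period).
- vision.snapshot(name): name is "side" or "top" or "wrist"; returns a dict with "image" (384x512x3 uint8, red, green, blue), "z_map" (384x512 float32, m along the optical axis (not along the pixel's ray), 0 where there is no reading), "intrinsics" (3x3 intrinsics, pixels), "R" (3x3) and "t" (3): a world point X has camera coordinates R X + t; the wrist camera has in their place "mount" (4x4, takes a point from camera to tool coordinates, whose origin is the TCP and whose axes are the flange's). Camera axes: x right, y down, z forward; pixel columns grow to the right and rows downward; lengths in m; the calibration is good to about 2 mm. A picture is of the moment at which its call begins: read the wrist's pose just before it.
- job_done(): hands the job in; it is judged then, once.
The state is a dict: "t": time; "q": joint angles; "joint_velocities": joint speeds; "effort": joint torques, N m; "tool_pos": TCP position; "tool_rot": TCP orientation; "force": force on the tool from outside, world axes, zero at the start; "moment": the same for the moment, N m; "finger_gap": opening from 0.0 (shut) to 1.0 (fully open); "gripper_force": force on a finger pad.
Only numpy, scipy, OpenCV 4.12 (cv2) and the standard library are available. Lean on these libraries where they do the work, as an engineer would, in place of code of your own. Each camera call takes 0.05 s, during which the arm holds its last target. There are 200 camera calls.

## Working session

There is one attempt and no reset: what is moved stays moved. The work goes in short steps, Python scripts to look and compute and a tool call to move; the robot and the scene stay as the last step left them, time stands still between calls to the robot, and variables do not carry over. Pictures are saved under pics/ and viewed, at most 10 in all, crops included, and the job is handed in when it is done.

Besides the shell and the picture viewer there is one more tool, called by a JSON object that holds its "name" and its "arguments", one argument or row to a line. arm_command: Moves the arm, as the interface text tells. Its arguments: {"type":"object","properties":{"deltas":{"type":"array"},"squeeze":{"type":"number"}},"required":["deltas"]}

```bash
mkdir -p pics; ls
python3 - <<'E'
from cell import status, vision, arm
import numpy as np, cv2
o=status.get_obs(); print({k:np.round(v,3) for k,v in o.items()})
for n in ("top","side"):
    s=vision.snapshot(n); np.savez(f"{n}0.npz",**s)
    cv2.imwrite(f"pics/{n}0.png",s["image"][...,::-1]); print(n,np.round(s["R"],3).tolist(),np.round(s["t"],3),s["intrinsics"].tolist())
a=cv2.imread("pics/top0.png");cv2.imwrite("pics/top0b.png",cv2.resize(a,(800,600),interpolation=cv2.INTER_CUBIC))
E
```

```text
pics
{'t': np.float64(0.0), 'q': array([ 1.158,  0.333, -0.065,  1.461,  0.022,  1.35 , -0.088]), 'joint_velocities': array([-0.001, -0.001, -0.001, -0.002, -0.   ,  0.001, -0.001]), 'effort': array([-0.0000e+00, -6.2544e+01,  4.9000e-02, -3.9159e+01,  1.6000e-02,
        1.0000e-02, -0.0000e+00]), 'tool_pos': array([ 0.237, -0.578,  0.253]), 'tool_rot': array([-3.14,  0.  ,  0.39]), 'force': array([ 0.523, -0.353, -0.188]), 'moment': array([ 0.037, -0.035, -0.017]), 'gripper_force': np.float64(0.0), 'finger_gap': np.float64(0.996)}
top [[-0.064, -0.998, 0.001], [-0.939, 0.06, -0.338], [0.337, -0.023, -0.941]] [0.053 0.527 1.523] [[491.00887477193527, 0.0, 251.78791088284348], [0.0, 491.00887477193527, 188.62788779167468], [0.0, 0.0, 1.0]]
side [[0.995, 0.099, 0.023], [0.073, -0.542, -0.837], [-0.071, 0.835, -0.546]] [-0.511  0.047  1.153] [[397.5542854966133, 0.0, 247.14731774287338], [0.0, 397.5542854966133, 196.06891641562962], [0.0, 0.0, 1.0]]
```

View pics/top0b.png

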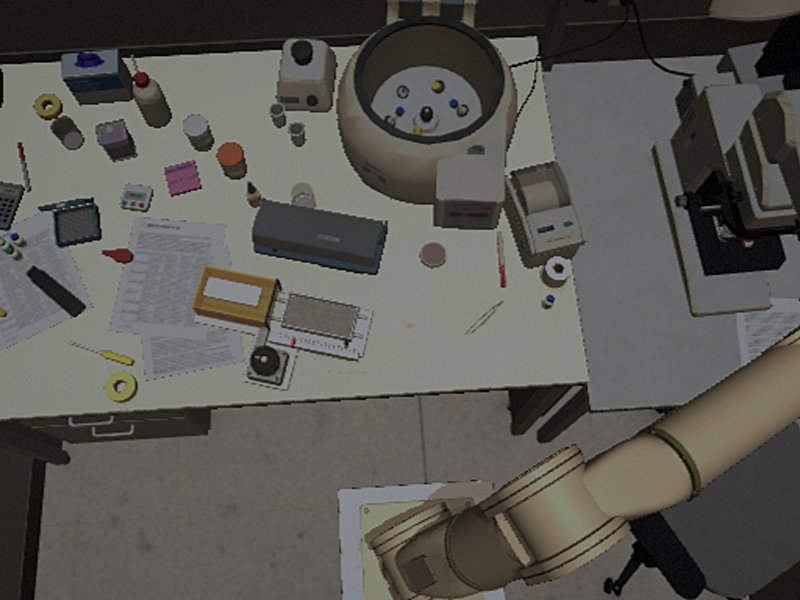

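View pics/side0.png

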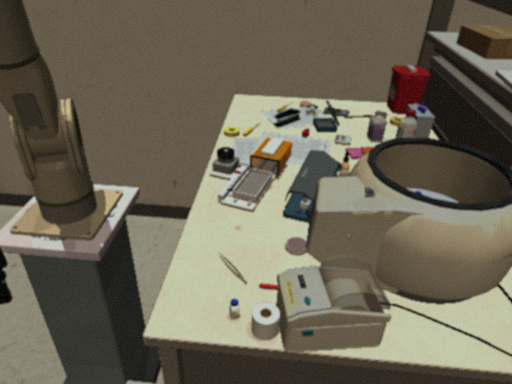

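The top view (800×600) shows the hood at (235,295), tray at (318,315), wheel at (265,360), red marker at about (293,342) and pointer near (347,345). The tweezers are at (484,317), the petri dish at (433,254), the pen at (501,260) and the vial at (549,300). Next I'll crop for detail.

```bash
cat > h.py <<'E'
import numpy as np, cv2
def ray(s,u,v,z=None):
    """pixel -> world point on plane z, or by depth when z is None"""
    K=s["intrinsics"];R=s["R"];t=s["t"]
    d=R.T@(np.linalg.inv(K)@[u,v,1.]);c=-R.T@t
    k=s["z_map"][int(round(v)),int(round(u))] if z is None else (z-c[2])/d[2]
    return c+k*d
E
python3 - <<'E'
import cv2,numpy as np
from h import *
s=np.load("top0.npz");a=np.clip(s["image"][...,::-1].astype(float)*1.7,0,255).astype(np.uint8)
c1=cv2.resize(a[165:255,120:245],(790,569),interpolation=cv2.INTER_CUBIC)
cv2.imwrite("pics/unit.png",c1)
c2=cv2.resize(a[140:222,260:372],None,fx=7,fy=7,interpolation=cv2.INTER_CUBIC); cv2.imwrite("pics/tw.png",c2)
for n,u,v,z in [("petri",433,254,.01),("pen",501,260,.01),("vial",549,300,.03),("tw1",467,332,.005),("tw2",502,302,.005),("wheel",265,358,.081),("marker",293,342,.03),("pointer",347,345,.03),("traycorner",360,305,.038)]:
    print(n,np.round(ray(s,u/1.5625,v/1.5625,z),3),np.round(ray(s,u/1.5625,v/1.5625),3))
E
```

```text
petri [ 0.651 -0.078  0.01 ] [ 0.649 -0.078  0.014]
pen [ 0.627 -0.23   0.01 ] [ 0.624 -0.229  0.017]
vial [ 0.518 -0.321  0.03 ] [ 0.51  -0.315  0.053]
tw1 [ 0.464 -0.138  0.005] [ 0.466 -0.139 -0.001]
tw2 [ 0.528 -0.222  0.005] [ 0.53  -0.223  0.001]
wheel [0.412 0.291 0.081] [0.412 0.291 0.082]
marker [0.458 0.239 0.03 ] [0.456 0.239 0.035]
pointer [0.444 0.124 0.03 ] [0.449 0.125 0.012]
traycorner [0.53  0.092 0.038] [ 0.544  0.093 -0.003]
```

View pics/unit.png

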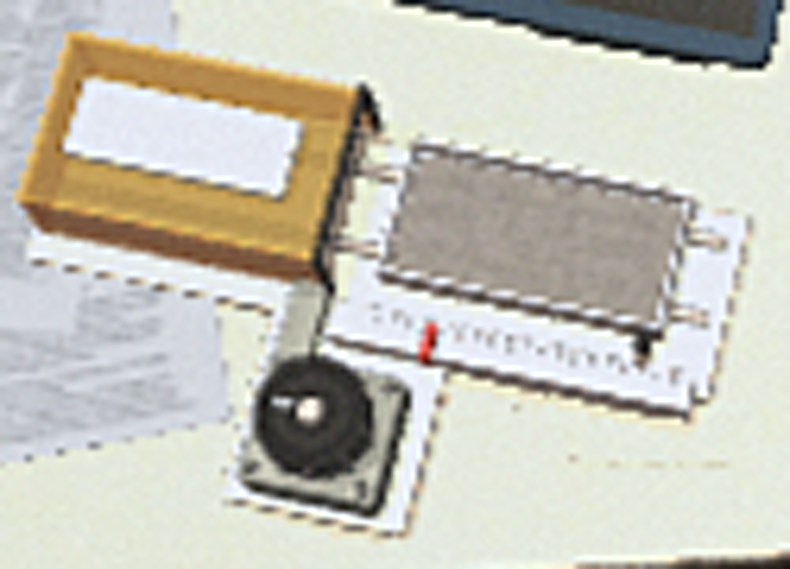

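View pics/tw.png

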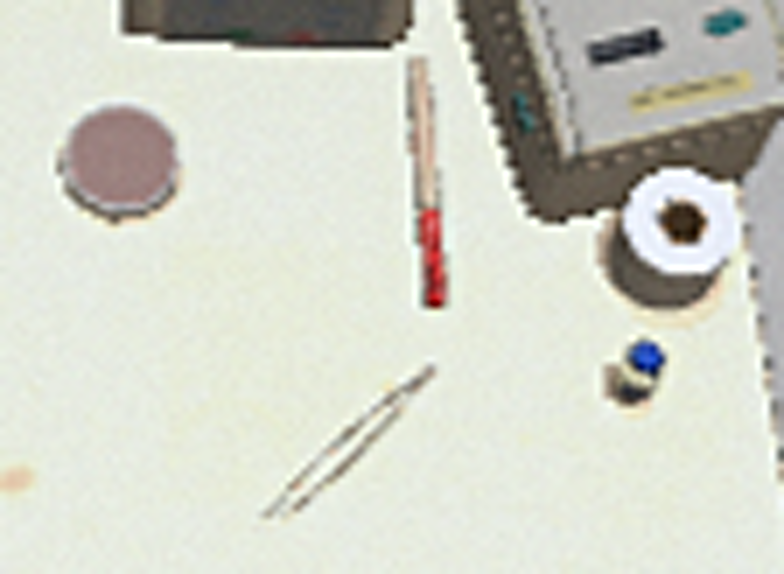

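The unit crop shows the tray corners at (415,148), (690,203), (660,328) and (385,272). The marker is at (428,343), the pointer tip at (645,355) and the wheel centre at (313,415). In the tweezers crop, the joined rear end is at (433,370) and the open points are at about (278,513).

Run:
```python
from h import *
s=np.load("top0.npz")
U=lambda x,y,z:ray(s,120+x/6.32-.4,165+y/6.32-.4,z)
T=lambda x,y,z:ray(s,260+x/7-.4,140+y/7-.4,z)
c=[U(*p,.038) for p in [(415,148),(690,203),(660,328),(385,272)]]
print(np.round(c,3)); C=np.mean(c,0)
ty=(c[0]-c[1])+(c[3]-c[2]);ty/=np.linalg.norm(ty);tx=np.array([ty[1],-ty[0],0]);print("tray",C,"ydir",ty,np.degrees(np.arctan2(ty[1],ty[0])),"sides",[np.linalg.norm(c[i]-c[i-1]) for i in range(4)])
m=U(428,345,.034);p=U(645,360,.03);w=U(313,413,.081)
for n,q in(("marker",m),("pointer",p),("wheel",w)):print(n,np.round(q,4),"tray rel",np.round([(q-C)@tx,(q-C)@ty],4))
r=T(433,370,.005);t=T(278,513,.003)
print("tw",r,t,np.linalg.norm(r-t),(r+t)/2,np.degrees(np.arctan2(*(t-r)[[1,0]])))
```

```text
[[0.565 0.244 0.038]
 [0.525 0.097 0.038]
 [0.456 0.116 0.038]
 [0.496 0.261 0.038]]
tray [0.51062868 0.17961988 0.038     ] ydir [0.26792    0.96344116 0.        ] 74.45946777228728 sides [np.float64(0.0711749502270473), np.float64(0.15193371642653), np.float64(0.07125027701185531), np.float64(0.14990929426986335)]
marker [0.4557 0.2394 0.034 ] tray rel [-0.0689  0.0429]
pointer [0.4414 0.1255 0.03  ] tray rel [-0.0522 -0.0707]
wheel [0.4095 0.293  0.081 ] tray rel [-0.1278  0.0821]
tw [ 0.53127148 -0.22324278  0.005     ] [ 0.46309182 -0.1397202   0.003     ] 0.10783545852427671 [ 0.49718165 -0.18148149  0.004     ] 129.22483588965233
```

{"name": "arm_command", "arguments": {
  "deltas": [
    [85, 0.3, -0.2, 0, 0],
    [85, 0.65, -0.45, 0, 0],
    [85, 0.65, -0.45, 0, 0],
    [85, 0.65, -0.45, 0, 0],
    [85, 0.65, -0.45, 0, 0],
    [85, 0.65, -0.45, 0, 0],
    [85, 0.65, -0.45, 0, 0],
    [85, 0.65, -0.45, 0, 0],
    [85, 0.65, -0.45, 0, 0],
    [85, 0.65, -0.45, 0, 0],
    [85, 0.65, -0.45, 0, 0],
    [85, 0.65, -0.45, 0, 0]
  ]
}}

```text
t: 1.3
tool_pos: [0.4847, -0.1959, 0.2533]
tool_rot: [3.141, 0.0, 0.391]
force: [1.0, -0.2, 0.2]
finger_gap: 0.998
gripper_force: 0.0
```

{"name": "arm_command", "arguments": {
  "deltas": [
    [85, 0.36, -0.23, 0.3, 0],
    [85, 0, 0, 0, -1],
    [85, 0, 0, 0, -1],
    [85, 0, 0, 0, -1],
    [85, 0, 0, 0, -1],
    [85, 0, 0, 0, -1],
    [85, 0, 0, 0, -1],
    [85, 0, 0, 0, -1],
    [85, 0, 0, 0, -1],
    [85, 0, 0, 0, -1],
    [85, 0, 0, 0, -1],
    [85, 0, 0, 0, -1]
  ]
}}

```text
t: 2.5
tool_pos: [0.4963, -0.1798, 0.2381]
tool_rot: [-3.141, 0.0, 1.547]
force: [0.4, -0.1, -1.0]
finger_gap: 0.995
gripper_force: 0.0
```

{"name": "arm_command", "arguments": {
  "deltas": [
    [85, 0, 0, 0, -1],
    [85, 0, 0, 0, -1],
    [85, 0, 0, 0, -1],
    [85, 0, 0, 0, -1],
    [85, 0, 0, 0, -1],
    [85, 0, 0, 0, -1],
    [85, 0, 0, 0, -0.8],
    [85, 0, 0, 0, 0],
    [85, 0, 0, 0, 0]
  ]
}}

```text
t: 3.4
tool_pos: [0.4964, -0.1803, 0.2382]
tool_rot: [-3.141, -0.0, 2.252]
force: [0.2, -0.2, -0.0]
finger_gap: 0.993
gripper_force: 0.0
```

Run:
```python
from cell import status, vision
import numpy as np, cv2
o=status.get_obs(); print({k:np.round(o[k],3) for k in("t","q","tool_pos","tool_rot","force")})
s=vision.snapshot("wrist"); np.savez("w1.npz",pos=o["tool_pos"],rot=o["tool_rot"],**s); print(s["mount"].round(3),s["intrinsics"])
cv2.imwrite("pics/w1.png",cv2.resize(s["image"][...,::-1],(800,600)))
```

```text
{'t': np.float64(3.4), 'q': array([ 0.775,  0.172, -0.567,  1.713,  0.096,  1.284,  0.869]), 'tool_pos': array([ 0.496, -0.18 ,  0.238]), 'tool_rot': array([-3.141, -0.   ,  2.252]), 'force': array([ 0.201, -0.227, -0.009])}
[[ 0.    -0.954 -0.3    0.077]
 [ 1.     0.     0.001 -0.   ]
 [-0.001 -0.3    0.954 -0.12 ]
 [ 0.     0.     0.     1.   ]] [[318.98405792   0.         258.6394538 ]
 [  0.         318.98405792 189.21329817]
 [  0.           0.           1.        ]]
```

View pics/w1.png

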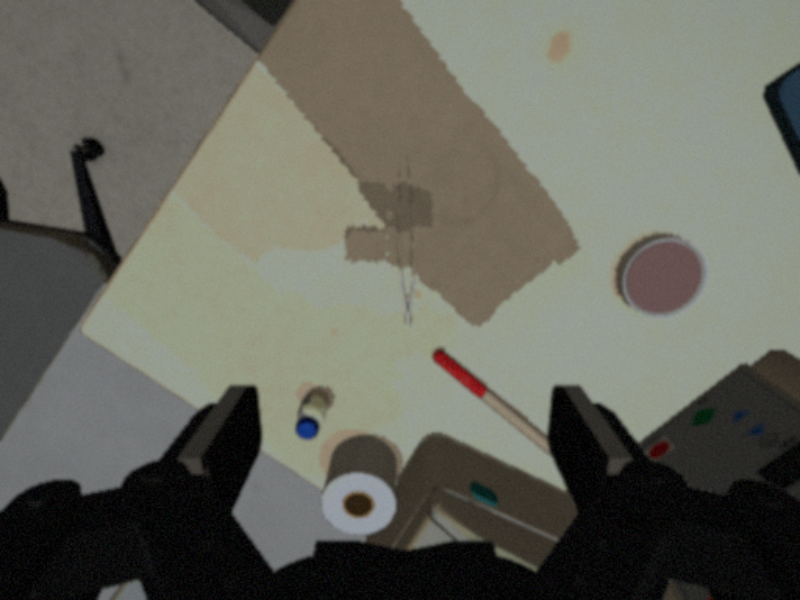

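The wrist view shows the tweezers running vertically in the image, points at about (405,155) and joined rear at (408,325), well aligned with the tool's x axis. Next I'll convert these to the tool frame.

```bash
cat >> h.py <<'E'
from scipy.spatial.transform import Rotation as Ro
def wray(s,u,v,z):
    """wrist pixel -> (world point on plane z, tool coords)"""
    M=s["mount"];Rt=Ro.from_euler("xyz",s["rot"]).as_matrix()
    d=Rt@M[:3,:3]@(np.linalg.inv(s["intrinsics"])@[u,v,1.]);c=s["pos"]+Rt@M[:3,3]
    X=c+(z-c[2])/d[2]*d
    return X,Rt.T@(X-s["pos"])
E
python3 - <<'E'
from h import *
s=np.load("w1.npz")
g=s["image"].astype(float).mean(2)
for n,u,v in(("points",405,153),("rear",408,325),("mid",402,240),("mid",412,240)):
    X,t=wray(s,u/1.5625,v/1.5625,.004);print(n,X.round(4),t.round(4))
im=np.clip(s["image"][80:225,225:295,::-1].astype(float)*1.6,0,255).astype(np.uint8)
cv2.imwrite("pics/w1c.png",cv2.rotate(cv2.resize(im,None,fx=5,fy=5,interpolation=cv2.INTER_CUBIC),cv2.ROTATE_90_CLOCKWISE))
E
```

```text
points [ 0.4542 -0.127   0.004 ] [0.0679 0.0008 0.2342]
rear [ 0.5351 -0.2231  0.004 ] [-0.0576  0.0032  0.2342]
mid [ 0.4905 -0.1752  0.004 ] [ 0.0077 -0.0013  0.2342]
mid [ 0.4961 -0.1706  0.004 ] [0.0077 0.0059 0.2342]
```

View pics/w1c.png

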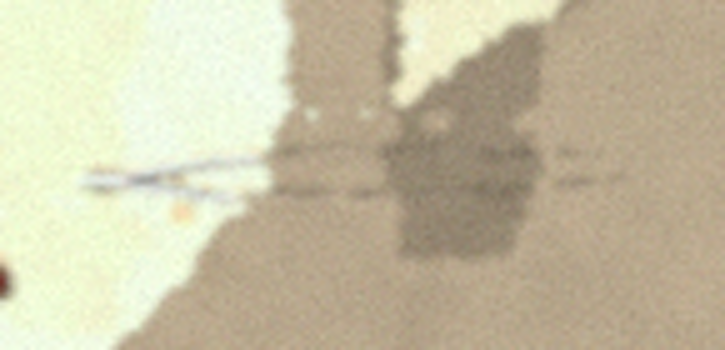

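The tweezers measure 125 mm, with their centre at tool (+5, +2) mm and aligned with the tool. I'll descend and grip.

{"name": "arm_command", "arguments": {
  "deltas": [
    [40, 0.1, 0.05, 0.4, 0],
    [40, 0, 0, 0.6, 0],
    [40, 0, 0, 0.7, 0],
    [40, 0, 0, 0.7, 0],
    [40, 0, 0, 0.7, 0],
    [40, 0, 0, 0.6, 0],
    [40, 0, 0, 0.3, 0],
    [40, 0, 0, 0.15, 0],
    [40, 0, 0, 0.1, 0],
    [40, 0, 0, 0, 0]
  ],
  "squeeze": 30
}}

```text
t: 4.45
tool_pos: [0.4958, -0.1756, 0.0263]
tool_rot: [3.141, 0.001, 2.254]
force: [-0.6, 1.1, -0.2]
finger_gap: 0.469
gripper_force: 0.0
```

{"name": "arm_command", "arguments": {
  "deltas": [
    [5, 0, 0, 0, 0],
    [5, 0, 0, 0, 0],
    [5, 0, 0, 0, 0],
    [5, 0, 0, 0, 0],
    [5, 0, 0, 0, 0],
    [5, 0, 0, 0, 0],
    [5, 0, 0, 0, 0],
    [5, 0, 0, 0, 0]
  ],
  "squeeze": 30
}}

```text
t: 5.25
tool_pos: [0.4959, -0.1758, 0.0268]
tool_rot: [3.141, 0.002, 2.254]
force: [-2.0, -0.1, 7.1]
finger_gap: 0.117
gripper_force: 30.3
```

{"name": "arm_command", "arguments": {
  "deltas": [
    [5, 0, 0, -0.2, 0],
    [5, 0, 0, -0.5, 0],
    [5, 0, 0, -0.7, 0],
    [5, 0.3, 0.27, -0.6, 0],
    [5, 0.5, 0.45, -0.4, 0],
    [5, 0.6, 0.53, 0, 0],
    [5, 0.65, 0.58, 0, 0],
    [5, 0.65, 0.58, 0, 0],
    [5, 0.65, 0.58, 0, 0],
    [5, 0.65, 0.58, 0, 0],
    [5, 0.65, 0.58, 0, 0],
    [5, 0.66, 0.57, 0, 0]
  ]
}}

```text
t: 6.45
tool_pos: [0.5107, 0.181, 0.1466]
tool_rot: [3.141, 0.001, 2.253]
force: [0.3, -0.7, -0.1]
finger_gap: 0.119
gripper_force: 29.5
```

{"name": "arm_command", "arguments": {
  "deltas": [
    [5, 0, 0, 0, 0.6],
    [5, 0, 0, 0, 0.95],
    [5, 0, 0, 0, 0.95],
    [5, 0, 0, 0, 0.95],
    [5, 0, 0, 0, 0.95],
    [5, 0, 0, 0, 0.95],
    [5, 0, 0, 0, 0.95],
    [5, 0, 0, 0, 0.95],
    [5, 0, 0, 0, 0.95],
    [5, 0, 0, 0, 0.9],
    [5, 0, 0, 0, 0],
    [5, 0, 0, 0, 0]
  ]
}}

```text
t: 7.65
tool_pos: [0.5108, 0.1795, 0.1463]
tool_rot: [3.141, -0.0, 1.304]
force: [-1.1, 0.7, -1.0]
finger_gap: 0.117
gripper_force: 29.5
```

Run:
```python
from cell import status, vision
import numpy as np, cv2
o=status.get_obs(); print({k:np.round(o[k],4) for k in("t","q","tool_pos","tool_rot","force","finger_gap")})
s=vision.snapshot("wrist"); np.savez("w2.npz",pos=o["tool_pos"],rot=o["tool_rot"],**s)
cv2.imwrite("pics/w2.png",np.clip(cv2.resize(s["image"][...,::-1],(800,600)).astype(float)*1.5,0,255))
```

```text
{'t': np.float64(7.65), 'q': array([ 0.1142,  0.2991, -0.6191,  1.7874,  0.192 ,  1.1151, -0.8359]), 'tool_pos': array([0.5108, 0.1795, 0.1463]), 'tool_rot': array([ 3.1411, -0.    ,  1.3038]), 'force': array([-1.0954,  0.6934, -0.9735]), 'finger_gap': np.float64(0.1171)}[ WARN:0@0.886] global loadsave.cpp:1063 imwrite_ Unsupported depth image for selected encoder is fallbacked to CV_8U.
```

View pics/w2.png

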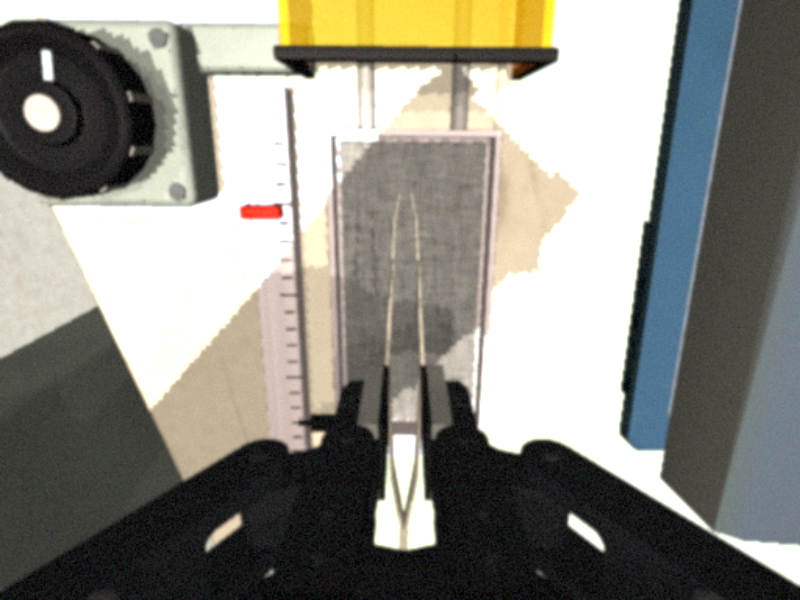

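The held tweezers are parallel to the tray walls (x≈337 and 493), points up towards the hood. The marker clip is at (262,212), the pointer tip at (300,423) and the front wall at y≈133. I'll measure these before lowering.

Run:
```python
from h import *
s=np.load("w2.npz")
for n,u,v,z in(("frontL",334,134,.038),("frontR",499,134,.038),("L300",338,300,.038),("R300",490,300,.038),("marker",262,212,.034),("pointer",300,423,.03),("wheel",45,110,.081)):
    X,t=wray(s,u/1.5625,v/1.5625,z);print(n,X.round(4),t.round(4))
```

```text
frontL [0.502  0.2638 0.038 ] [ 0.079  -0.0308  0.1082]
frontR [0.5713 0.2449 0.038 ] [0.0791 0.0411 0.1083]
L300 [0.4807 0.1909 0.038 ] [ 0.0031 -0.032   0.1082]
R300 [0.5513 0.1716 0.038 ] [0.0031 0.0411 0.1083]
marker [0.4588 0.24   0.034 ] [ 0.0447 -0.0661  0.1122]
pointer [0.4382 0.1276 0.03  ] [-0.0692 -0.0564  0.1162]
wheel [0.4127 0.296  0.081 ] [ 0.0865 -0.1254  0.0652]
```

{"name": "arm_command", "arguments": {
  "deltas": [
    [5, 0, 0.1, 0.3, 0],
    [5, 0, 0, 0.5, 0],
    [5, 0, 0, 0.5, 0],
    [5, 0, 0, 0.3, 0],
    [5, 0, 0, 0.15, 0],
    [5, 0, 0, 0.1, 0],
    [5, 0, 0, 0.04, 0],
    [5, 0, 0, 0, 0],
    [5, 0, 0, 0, 0]
  ]
}}

```text
t: 8.6
tool_pos: [0.5161, 0.1783, 0.052]
tool_rot: [3.14, -0.001, 1.301]
force: [-0.0, -0.8, -0.2]
finger_gap: 0.119
gripper_force: 29.5
```

{"name": "arm_command", "arguments": {
  "deltas": [
    [5, 0, 0, 0.03, 0],
    [15, 0, 0, 0, 0],
    [22, 0, 0, 0, 0],
    [26, 0, 0, 0, 0],
    [26, 0, 0, 0, 0],
    [26, 0, 0, -0.1, 0],
    [26, 0, 0, -0.3, 0],
    [26, 0, 0, -0.5, 0],
    [26, 0, 0, -0.6, 0],
    [40, 0, 0, -0.6, 0],
    [60, 0, 0, -0.4, 0],
    [85, 0, 0, 0, 0]
  ]
}}

```text
t: 9.8
tool_pos: [0.5171, 0.1789, 0.1791]
tool_rot: [3.136, -0.003, 1.301]
force: [0.4, -0.7, -0.9]
finger_gap: 0.792
gripper_force: 0.0
```

Run:
```python
from cell import status, vision
import numpy as np, cv2
o=status.get_obs(); print({k:np.round(o[k],4) for k in("t","q","tool_pos","tool_rot","force","finger_gap")})
s=vision.snapshot("wrist"); np.savez("w3.npz",pos=o["tool_pos"],rot=o["tool_rot"],**s)
cv2.imwrite("pics/w3.png",np.clip(cv2.resize(s["image"][...,::-1],(800,600)).astype(float)*1.5,0,255).astype(np.uint8))
```

```text
{'t': np.float64(9.8), 'q': array([ 0.1256,  0.2734, -0.6257,  1.7424,  0.1739,  1.1752, -0.8186]), 'tool_pos': array([0.5171, 0.1789, 0.1791]), 'tool_rot': array([ 3.1363e+00, -2.9000e-03,  1.3010e+00]), 'force': array([ 0.3814, -0.7139, -0.8799]), 'finger_gap': np.float64(0.7918)}
```

View pics/w3.png

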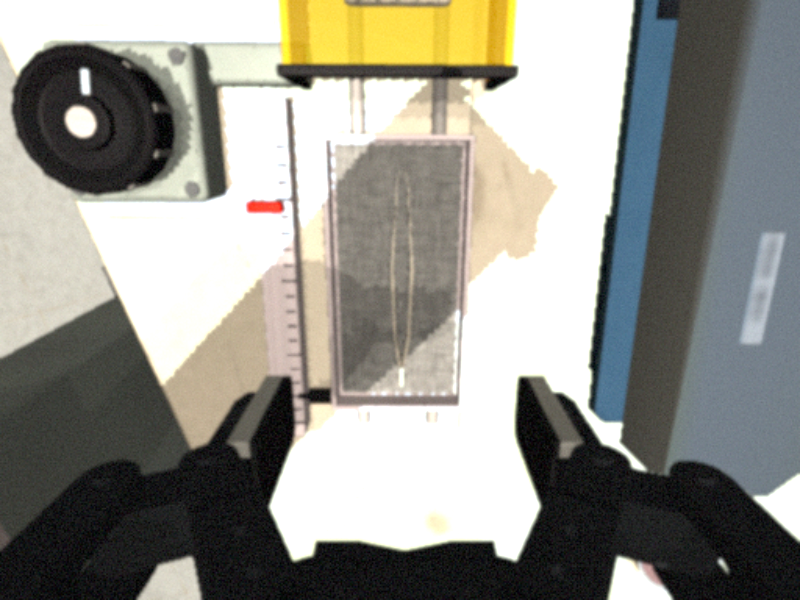

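The tweezers lie flat, centred and lengthwise in the tray, points at (402,172) and rear at (402,387). The wheel disc is at about (83,118), the marker at (265,206) and the pointer tip at (300,396).

Run:
```python
from h import *
s=np.load("w3.npz")
for n,u,v,z in(("marker",265,206,.034),("pointer",300,396,.03),("knob",82,121,.085),("left",13,118,.081),("top",83,44,.081),("bot",83,190,.07),("frontL",328,140,.038),("L300",331,300,.038)):
    X,t=wray(s,u/1.5625,v/1.5625,z);print(n,X.round(4),t.round(4))
# black disc fit by colour + height window
for f in("top0.npz",):
    a=np.load(f);K=a["intrinsics"];v,u=np.mgrid[0:384,0:512];zm=a["z_map"]
    P=np.stack([(u-K[0,2])*zm/K[0,0],(v-K[1,2])*zm/K[1,1],zm],-1)-a["t"];W=P@a["R"]
    m=(W[...,2]>.072)&(W[...,2]<.095)&(np.hypot(W[...,0]-.41,W[...,1]-.294)<.045)
    q=W[m];(c,r)=cv2.minEnclosingCircle(q[:,:2].astype(np.float32));print(c,r,q.mean(0),m.sum(),np.median(q[:,2]))
a=s;K=a["intrinsics"];v,u=np.mgrid[0:384,0:512];zm=a["z_map"]
P=np.stack([(u-K[0,2])*zm/K[0,0],(v-K[1,2])*zm/K[1,1],zm],-1)@a["mount"][:3,:3].T+a["mount"][:3,3]
W=P@Ro.from_euler("xyz",a["rot"]).as_matrix().T+a["pos"]
m=(W[...,2]>.072)&(W[...,2]<.095)&(np.hypot(W[...,0]-.41,W[...,1]-.294)<.045)
q=W[m];(c,r)=cv2.minEnclosingCircle(q[:,:2].astype(np.float32));print(c,r,q.mean(0),m.sum())
```

```text
marker [0.4587 0.2405 0.034 ] [ 0.0433 -0.0735  0.1448]
pointer [0.4386 0.1278 0.03  ] [-0.0707 -0.0629  0.1485]
knob [0.4142 0.2947 0.085 ] [ 0.0839 -0.1305  0.0936]
left [0.3852 0.304  0.081 ] [ 0.0851 -0.161   0.0975]
top [0.4252 0.3216 0.081 ] [ 0.1127 -0.1271  0.0977]
bot [0.3929 0.2707 0.07  ] [ 0.055  -0.1448  0.1085]
frontL [0.5015 0.2631 0.038 ] [ 0.0765 -0.0383  0.1411]
L300 [0.477  0.1827 0.038 ] [-0.0074 -0.0404  0.1408]
(0.4123850464820862, 0.2949502170085907) 0.03076140396296978 [0.41052269 0.2947131  0.07901351] 255 0.07906297611355777
(0.41175174713134766, 0.29539361596107483) 0.031205132603645325 [0.4128639  0.29579929 0.07848268] 7401
```

{"name": "arm_command", "arguments": {
  "deltas": [
    [85, 0.18, -0.24, 0, 0],
    [85, 0.3, -0.48, 0, 0],
    [85, 0.3, -0.48, 0, 0],
    [85, 0.3, -0.48, 0, 0],
    [85, 0.3, -0.48, 0, 0],
    [85, 0.3, -0.48, 0, 0],
    [85, 0, 0, 0, -1],
    [85, 0, 0, 0, -1],
    [85, 0, 0, 0, -1],
    [85, 0, 0, 0, -1],
    [85, 0, 0, 0, -1],
    [85, 0, 0, 0, -1]
  ]
}}

```text
t: 11.05
tool_pos: [0.4092, 0.2947, 0.1738]
tool_rot: [-3.14, 0.0, 1.935]
force: [0.1, 0.8, -1.0]
finger_gap: 0.996
gripper_force: 0.0
```

{"name": "arm_command", "arguments": {
  "deltas": [
    [85, 0, 0, 0, -1],
    [85, 0, 0, 0, -1],
    [85, 0, 0, 0, -1],
    [85, 0, 0, 0, -1],
    [85, 0, 0, 0, -1],
    [85, 0, 0, 0, -1],
    [85, 0, 0, 0, -1],
    [85, 0, 0, 0, -1],
    [85, 0, 0, 0, -1],
    [85, 0, 0, 0, -1],
    [85, 0, 0, 0, -1],
    [85, 0, 0, 0, -1]
  ]
}}

```text
t: 12.25
tool_pos: [0.4092, 0.2947, 0.1739]
tool_rot: [-3.141, -0.002, -3.092]
force: [-0.2, -0.3, 0.8]
finger_gap: 0.994
gripper_force: 0.0
```

{"name": "arm_command", "arguments": {
  "deltas": [
    [85, 0, 0, 0, -1],
    [85, 0, 0, 0, -1],
    [85, 0, 0, 0, -1],
    [85, 0, 0, 0, -1],
    [85, 0, 0, 0, -1],
    [85, 0, 0, 0, -1],
    [85, 0, 0, 0, -1],
    [85, 0, 0, 0, -1],
    [85, 0, 0, 0, -1],
    [85, 0, 0, 0, 0],
    [85, 0, 0, 0, 0]
  ]
}}

```text
t: 13.35
tool_pos: [0.4099, 0.2945, 0.1743]
tool_rot: [3.141, -0.001, -2.157]
force: [0.3, -0.6, 0.1]
finger_gap: 0.999
gripper_force: 0.0
```

Run:
```python
from cell import status
import numpy as np
o=status.get_obs(); print({k:np.round(o[k],4) for k in("t","q","tool_pos","tool_rot","force","finger_gap")})
y=o["tool_rot"][2];d=np.array([.412,.295])-o["tool_pos"][:2]
print("shift units",(d@[np.cos(y),np.sin(y)]/.05,d@[np.sin(y),-np.cos(y)]/.05,(o["tool_pos"][2]-.073)/.05))
```

```text
{'t': np.float64(13.35), 'q': array([ 0.2882,  0.3221, -1.1421,  1.8303,  0.3144,  1.1921,  1.6018]), 'tool_pos': array([0.4099, 0.2945, 0.1743]), 'tool_rot': array([ 3.1409e+00, -9.0000e-04, -2.1571e+00]), 'force': array([ 0.3087, -0.6385,  0.1117]), 'finger_gap': np.float64(0.9992)}
shift units (np.float64(-0.03151131413452272), np.float64(-0.02961865084372184), np.float64(2.025216304070568))
```

{"name": "arm_command", "arguments": {
  "deltas": [
    [85, -0.03, -0.03, 0.3, 0],
    [85, 0, 0, 0.5, 0],
    [85, 0, 0, 0.5, 0],
    [85, 0, 0, 0.4, 0],
    [85, 0, 0, 0.2, 0],
    [85, 0, 0, 0.1, 0],
    [85, 0, 0, 0.06, 0],
    [85, 0, 0, 0, 0],
    [85, 0, 0, 0, 0]
  ],
  "squeeze": 80
}}

```text
t: 14.25
tool_pos: [0.4132, 0.2949, 0.0724]
tool_rot: [-3.141, 0.001, -2.155]
force: [-0.4, -0.4, 0.1]
finger_gap: 0.995
gripper_force: 0.0
```

{"name": "arm_command", "arguments": {
  "deltas": [
    [50, 0, 0, 0, 0],
    [50, 0, 0, 0, 0],
    [50, 0, 0, 0, 0],
    [50, 0, 0, 0, 0],
    [50, 0, 0, 0, 0],
    [50, 0, 0, 0, 0]
  ],
  "squeeze": 80
}}

```text
t: 14.85
tool_pos: [0.4121, 0.2956, 0.0729]
tool_rot: [3.141, 0.0, -2.154]
force: [-7.7, -1.8, 14.5]
finger_gap: 0.678
gripper_force: 82.8
```

{"name": "arm_command", "arguments": {
  "deltas": [
    [50, 0, 0, 0, 0.5],
    [50, 0, 0, 0, 0.8],
    [50, 0, 0, 0, 0.9],
    [50, 0, 0, 0, 0.9],
    [50, 0, 0, 0, 0.9],
    [50, 0, 0, 0, 0.9],
    [50, 0, 0, 0, 0.6],
    [50, 0, 0, 0, 0],
    [50, 0, 0, 0, 0]
  ]
}}

```text
t: 15.75
tool_pos: [0.4123, 0.2955, 0.0729]
tool_rot: [3.141, -0.0, -2.731]
force: [-7.0, -3.0, 13.6]
finger_gap: 0.682
gripper_force: 82.9
```

```bash
cat > look.py <<'E'
import sys
from cell import status, vision
from h import *
n=sys.argv[1]
o=status.get_obs(); print({k:np.round(o[k],4) for k in("t","q","tool_pos","tool_rot","force","moment","finger_gap")})
for c in("top","wrist"):
    s=vision.snapshot(c); np.savez(f"{c}_{n}.npz",pos=o["tool_pos"],rot=o["tool_rot"],**s)
    im=np.clip(s["image"][...,::-1].astype(float)*1.6,0,255).astype(np.uint8)
    if c=="top": a=cv2.resize(im[165:255,120:245],(500,360),interpolation=cv2.INTER_CUBIC)
    else: b=cv2.resize(im,(480,360))
cv2.imwrite(f"pics/{n}.png",cv2.resize(np.hstack([a[:,110:430],b]),(800,360)))
E
python3 look.py a
```

```text
{'t': np.float64(15.75), 'q': array([ 0.0875,  0.4165, -0.9217,  1.9225,  0.3942,  0.9948,  0.968 ]), 'tool_pos': array([0.4123, 0.2955, 0.0729]), 'tool_rot': array([ 3.1414e+00, -1.0000e-04, -2.7309e+00]), 'force': array([-6.9953, -3.0004, 13.5911]), 'moment': array([-0.2711,  1.5389, -0.3142]), 'finger_gap': np.float64(0.6823)}
```

View pics/a.png

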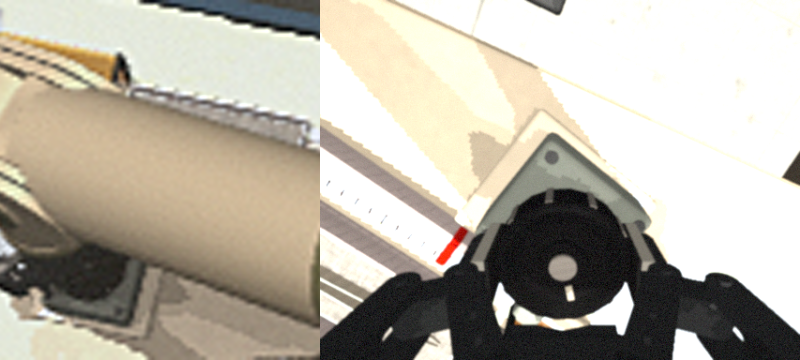

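The wheel's white tick turned with the tool by about 33°, with no slip. I'll keep turning to just short of the marker.

{"name": "arm_command", "arguments": {
  "deltas": [
    [50, 0, 0, 0, 0.5],
    [50, 0, 0, 0, 0.9],
    [50, 0, 0, 0, 0.9],
    [50, 0, 0, 0, 0.9],
    [50, 0, 0, 0, 0.9],
    [50, 0, 0, 0, 0.9],
    [50, 0, 0, 0, 0.9],
    [50, 0, 0, 0, 0.9],
    [50, 0, 0, 0, 0.9],
    [50, 0, 0, 0, 0.9],
    [50, 0, 0, 0, 0.9],
    [50, 0, 0, 0, 0.9]
  ]
}}

```text
t: 17.05
tool_pos: [0.4122, 0.295, 0.0728]
tool_rot: [-3.141, 0.0, 2.461]
force: [-7.8, -4.7, 16.3]
finger_gap: 0.68
gripper_force: 83.2
```

{"name": "arm_command", "arguments": {
  "deltas": [
    [50, 0, 0, 0, 0.9],
    [50, 0, 0, 0, 0.9],
    [50, 0, 0, 0, 0.9],
    [50, 0, 0, 0, 0.9],
    [50, 0, 0, 0, 0.9],
    [50, 0, 0, 0, 0.9],
    [50, 0, 0, 0, 0.9],
    [50, 0, 0, 0, 0.9],
    [50, 0, 0, 0, 0.9],
    [50, 0, 0, 0, 0.5],
    [50, 0, 0, 0, 0],
    [50, 0, 0, 0, 0]
  ]
}}

```text
t: 18.25
tool_pos: [0.4119, 0.2947, 0.0728]
tool_rot: [-3.14, 0.001, 1.563]
force: [-10.3, -5.1, 17.2]
finger_gap: 0.679
gripper_force: 83.3
```

{"name": "arm_command", "arguments": {
  "deltas": [
    [50, 0, 0, 0, 0.6],
    [50, 0, 0, 0, 0.9],
    [50, 0, 0, 0, 0.9],
    [50, 0, 0, 0, 0.9],
    [50, 0, 0, 0, 0.9],
    [50, 0, 0, 0, 0.9],
    [50, 0, 0, 0, 0.9],
    [50, 0, 0, 0, 0.9],
    [50, 0, 0, 0, 0.9],
    [50, 0, 0, 0, 0.7],
    [50, 0, 0, 0, 0],
    [50, 0, 0, 0, 0]
  ]
}}

```text
t: 19.45
tool_pos: [0.4115, 0.2949, 0.0728]
tool_rot: [-3.141, 0.002, 0.673]
force: [-12.5, -5.2, 17.5]
finger_gap: 0.679
gripper_force: 83.4
```

```bash
python3 look.py b; cp pics/b.png /tmp/; python3 -c "
import cv2;a=cv2.imread('pics/b.png');print(a.shape)"
```

```text
{'t': np.float64(19.45), 'q': array([-0.3241,  0.2949, -0.4342,  1.9423,  0.1516,  0.9379, -1.7301]), 'tool_pos': array([0.4115, 0.2949, 0.0728]), 'tool_rot': array([-3.1412e+00,  2.0000e-03,  6.7270e-01]), 'force': array([-12.4625,  -5.2241,  17.5053]), 'moment': array([-0.9789,  2.3183, -0.3751]), 'finger_gap': np.float64(0.679)}
(360, 800, 3)
```

View pics/b.png

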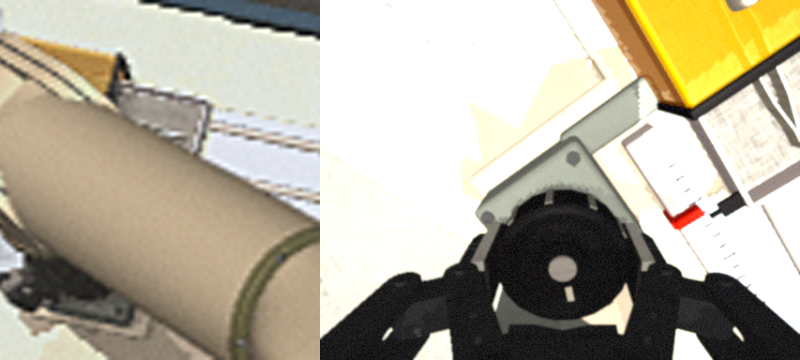

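The wrist view shows the red marker at (686,217) and the pointer tip close to it at about (712,213). From here I measure numerically, using colour and depth in the same image.

```bash
cat > meas.py <<'E'
import sys
from h import *
def cloud(s):
    K=s["intrinsics"];v,u=np.mgrid[0:384,0:512];z=s["z_map"]
    P=np.stack([(u-K[0,2])*z/K[0,0],(v-K[1,2])*z/K[1,1],z],-1)@s["mount"][:3,:3].T+s["mount"][:3,3]
    return P@Ro.from_euler("xyz",s["rot"]).as_matrix().T+s["pos"]
TY=np.array([np.cos(1.300),np.sin(1.300)]);TX=np.array([TY[1],-TY[0]])
if __name__=="__main__":
    s=np.load(sys.argv[1]);W=cloud(s);im=s["image"].astype(int)
    r=(im[...,0]>90)&(im[...,1]<60)&(im[...,2]<60)
    n,l,st,ce=cv2.connectedComponentsWithStats(r.astype(np.uint8))
    for i in range(1,n):
        if st[i,4]<40: continue
        q=W[l==i]; print("red",st[i],"z",np.percentile(q[:,2],[5,50,95]).round(4),"s",np.percentile(q[:,:2]@TY,[3,50,97]).round(4),"x",np.percentile(q[:,:2]@TX,[3,50,97]).round(4))
        x0,y0,w,h,_=st[i];sub=np.s_[max(0,y0-35):y0+h+35,max(0,x0-10):x0+w+75]
        b=(im[sub].max(2)<45);n2,l2,st2,_=cv2.connectedComponentsWithStats(b.astype(np.uint8))
        for j in range(1,n2):
            if st2[j,4]<15: continue
            q=W[sub][l2==j];o=np.argsort(q[:,:2]@TX)
            print(" blk",st2[j]+[sub[1].start,sub[0].start,0,0,0],"z",np.percentile(q[:,2],[5,50,95]).round(4),"s",np.percentile(q[:,:2]@TY,[3,50,97]).round(4),"x",np.percentile(q[:,:2]@TX,[1,50,99]).round(4),"tip s",(q[o[:10],:2]@TY).mean().round(4))
E
python3 meas.py wrist_b.npz; python3 meas.py w3.npz
```

```text
red [368 218  41  27 458] z [0.0303 0.0366 0.038 ] s [0.3529 0.3564 0.3575] x [0.3683 0.3765 0.3848]
 blk [417 205  36  26 415] z [0.0341 0.0353 0.0362] s [0.3436 0.3477 0.3517] x [0.3895 0.401  0.4077] tip s 0.3476
 blk [358 263  10  17  95] z [0.0763 0.0832 0.0864] s [0.3753 0.3764 0.3919] x [0.3524 0.3543 0.3622] tip s 0.3772
red [159 129  22   6 114] z [0.0344 0.0371 0.0385] s [0.353  0.3547 0.3568] x [0.37   0.3786 0.3861]
```

Run:
```python
from meas import *
for f in("wrist_b.npz","w3.npz"):
    s=np.load(f);W=cloud(s);im=s["image"].astype(int)
    r=(im[...,0]>80)&(im[...,1]<70)&(im[...,2]<70)&(np.abs(W[...,:2]@TX-.3775)<.012)&(np.abs(W[...,:2]@TY-.355)<.01)
    q=W[r]; print(f,r.sum(),"all s",np.percentile(q[:,:2]@TY,[2,25,50,75,98]).round(4))
    for a in(.0355,.037):
        t=q[q[:,2]>a];ss=t[:,:2]@TY;print("  top",a,len(t),np.percentile(ss,[2,50,98]).round(4),ss.mean().round(4))
    sl=[(round(x,4),(q[np.abs(q[:,:2]@TX-x)<.002][:,:2]@TY).mean().round(4)) for x in(.371,.377,.383)];print("  slope",sl)
    b=(im.max(2)<60)&(W[...,2]<.042)&(W[...,2]>.026)
    for x in(.386,.388,.39,.393,.397,.401,.405):
        m=b&(np.abs(W[...,:2]@TX-x)<.0012)&(np.abs(W[...,:2]@TY-(.349 if "b" in f else .242))<.02);t=W[m]
        if len(t):print("  ptr x",x,len(t),np.percentile(t[:,:2]@TY,[2,50,98]).round(4),t[:,2].mean().round(4))
```

```text
wrist_b.npz 530 all s [0.3526 0.3548 0.3566 0.357  0.3576]
  top 0.0355 306 [0.3524 0.3552 0.3575] 0.3552
  top 0.037 179 [0.3526 0.3549 0.3575] 0.3549
  slope [(0.371, np.float64(0.3559)), (0.377, np.float64(0.3557)), (0.383, np.float64(0.3558))]
  ptr x 0.388 3 [0.3471 0.3476 0.3476] 0.0348
  ptr x 0.39 17 [0.3468 0.3476 0.3485] 0.0348
  ptr x 0.393 18 [0.3464 0.3472 0.3483] 0.0347
  ptr x 0.397 71 [0.3432 0.3478 0.3521] 0.0354
  ptr x 0.401 69 [0.3428 0.3475 0.3516] 0.0352
  ptr x 0.405 79 [0.3432 0.348  0.3517] 0.0352
w3.npz 120 all s [0.3529 0.3538 0.3547 0.3561 0.3568]
  top 0.0355 104 [0.353  0.3547 0.3564] 0.3547
  top 0.037 64 [0.353  0.3547 0.3564] 0.3546
  slope [(0.371, np.float64(0.3549)), (0.377, np.float64(0.3548)), (0.383, np.float64(0.3548))]
  ptr x 0.39 6 [0.2421 0.2434 0.2437] 0.0339
  ptr x 0.393 9 [0.2427 0.2432 0.2439] 0.0343
  ptr x 0.397 25 [0.2398 0.2442 0.2477] 0.0352
  ptr x 0.401 17 [0.2402 0.2446 0.2479] 0.0352
  ptr x 0.405 21 [0.2406 0.2441 0.2478] 0.0352
```

The pointer is at s=347.5 mm and the marker's middle at 355.0 mm. The remaining 7.5 mm needs 0.25 rad, which is 2.4 units.

{"name": "arm_command", "arguments": {
  "deltas": [
    [50, 0, 0, 0, 0.4],
    [50, 0, 0, 0, 0.6],
    [50, 0, 0, 0, 0.6],
    [50, 0, 0, 0, 0.5],
    [50, 0, 0, 0, 0.3],
    [50, 0, 0, 0, 0],
    [50, 0, 0, 0, 0],
    [50, 0, 0, 0, 0]
  ]
}}

```text
t: 20.35
tool_pos: [0.4114, 0.295, 0.0728]
tool_rot: [-3.141, 0.002, 0.422]
force: [-11.7, -4.1, 18.2]
finger_gap: 0.683
gripper_force: 83.4
```

```bash
python3 look.py c
python3 - <<'E'
from meas import *
s=np.load("wrist_c.npz");W=cloud(s);im=s["image"].astype(int)
r=(im[...,0]>80)&(im[...,1]<70)&(im[...,2]<70)&(np.abs(W[...,:2]@TX-.3775)<.012)&(np.abs(W[...,:2]@TY-.355)<.01)
q=W[r&(W[...,2]>.0355)];print("red",len(q),np.percentile(q[:,:2]@TY,[2,50,98]).round(4))
b=(im.max(2)<60)&(W[...,2]<.042)&(W[...,2]>.026)
for x in(.388,.39,.393,.397,.401,.405):
    t=W[b&(np.abs(W[...,:2]@TX-x)<.0012)&(np.abs(W[...,:2]@TY-.355)<.015)]
    if len(t):print("  ptr x",x,len(t),np.percentile(t[:,:2]@TY,[2,50,98]).round(4),t[:,2].mean().round(4))
E
```

```text
{'t': np.float64(20.35), 'q': array([-0.3567,  0.29  , -0.3974,  1.944 ,  0.1369,  0.9356, -1.9701]), 'tool_pos': array([0.4114, 0.295 , 0.0728]), 'tool_rot': array([-3.1415e+00,  2.2000e-03,  4.2150e-01]), 'force': array([-11.6551,  -4.098 ,  18.2112]), 'moment': array([-0.9028,  2.4372, -0.3509]), 'finger_gap': np.float64(0.6831)}
red 328 [0.3523 0.3552 0.3575]
  ptr x 0.388 2 [0.3549 0.3549 0.355 ] 0.0346
  ptr x 0.39 18 [0.3543 0.3549 0.3557] 0.035
  ptr x 0.393 17 [0.3536 0.3549 0.3553] 0.0349
  ptr x 0.397 85 [0.3508 0.3554 0.3594] 0.0354
  ptr x 0.401 86 [0.3509 0.3554 0.3594] 0.0353
  ptr x 0.405 89 [0.3508 0.3552 0.3593] 0.0353
```

The pointer (355.0) is at the marker (355.0). I'll release and lift.

{"name": "arm_command", "arguments": {
  "deltas": [
    [58, 0, 0, 0, 0],
    [62, 0, 0, 0, 0],
    [70, 0, 0, 0, 0],
    [85, 0, 0, 0, 0],
    [85, 0, 0, 0, 0],
    [85, 0, 0, 0, 0],
    [85, 0, 0, -0.2, 0],
    [85, 0, 0, -0.5, 0],
    [85, 0, 0, -0.6, 0],
    [85, 0, 0, -0.6, 0],
    [85, 0, 0, -0.6, 0],
    [85, 0, 0, -0.3, 0]
  ]
}}

```text
t: 21.65
tool_pos: [0.4135, 0.2954, 0.2154]
tool_rot: [-3.141, -0.004, 0.421]
force: [1.1, 0.2, -0.1]
finger_gap: 0.997
gripper_force: 0.0
```

{"name": "arm_command", "arguments": {
  "deltas": [
    [85, 0, 0, 0, 0],
    [85, 0, 0, 0, 0],
    [85, 0, 0, 0, 0],
    [85, 0, 0, 0, 0]
  ]
}}

```text
t: 22.05
tool_pos: [0.4124, 0.2943, 0.2107]
tool_rot: [3.141, 0.002, 0.421]
force: [-0.7, -0.7, -0.1]
finger_gap: 0.999
gripper_force: 0.0
```

```bash
python3 look.py d
python3 - <<'E'
from meas import *
s=np.load("wrist_d.npz");W=cloud(s);im=s["image"].astype(int)
r=(im[...,0]>80)&(im[...,1]<70)&(im[...,2]<70)&(np.abs(W[...,:2]@TX-.3775)<.014)&(np.abs(W[...,:2]@TY-.355)<.01)
q=W[r&(W[...,2]>.0355)];print("red",len(q),np.percentile(q[:,:2]@TY,[2,50,98]).round(4) if len(q) else 0)
b=(im.max(2)<60)&(W[...,2]<.042)&(W[...,2]>.026)
for x in(.388,.39,.393,.397,.401,.405):
    t=W[b&(np.abs(W[...,:2]@TX-x)<.0015)&(np.abs(W[...,:2]@TY-.355)<.015)]
    if len(t):print("  ptr x",x,len(t),np.percentile(t[:,:2]@TY,[2,50,98]).round(4),t[:,2].mean().round(4))
E
```

```text
{'t': np.float64(22.05), 'q': array([-0.3271,  0.1293, -0.4103,  1.8069,  0.0545,  1.2183, -1.9028]), 'tool_pos': array([0.4124, 0.2943, 0.2107]), 'tool_rot': array([3.1413e+00, 1.8000e-03, 4.2130e-01]), 'force': array([-0.6968, -0.7108, -0.1489]), 'moment': array([ 0.0013,  0.009 , -0.0183]), 'finger_gap': np.float64(0.9987)}
red 89 [0.3525 0.3548 0.3571]
  ptr x 0.393 1 [0.3544 0.3544 0.3544] 0.0342
  ptr x 0.397 27 [0.3513 0.3548 0.3584] 0.0352
  ptr x 0.401 28 [0.3507 0.3548 0.3583] 0.0352
  ptr x 0.405 30 [0.3514 0.3554 0.3589] 0.0355
```

After release the pointer holds at the marker: 354.8 against 354.8 mm. The robot is clear, so I'll hand in.

```bash
python3 -c "
from cell import job_done
print(job_done())"
```

```text
the job is handed in; nothing more can be done
None
```

The tweezers lie flat and lengthwise in the tray with their points towards the hood. The tray is wound in with its pointer within about 0.5 mm of the red marker's middle by camera measurement, and the job was handed in at about 22 s of the 72 s limit; no verdict was returned.

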